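Take the tube carousel back one place

ROBOT

A 6-joint arm with a two-finger parallel gripper is mounted at the origin on the work surface. World frame = base frame: x ahead of the robot, y to its left, z up, the work surface at z = 0. Lengths are in mm, angles in degrees, forces in N, time in s.
With the tool pointing down it reaches from about 350 to 850 mm from the base axis. Payload 8.1 kg.
Tool frame: the origin (TCP) lies at the very end of the fingers, on their centre line; the grasp point (between the pads) lies 19 mm behind it; z points along the fingers, y is the line along which they close (so a half turn about z gives the same grasp; the last joint's range is limited). The gripper opens to 85 mm and grips with 20 to 120 N. Pads are 22 mm wide; open, the fingers measure 114 mm over their backs; the gripper's body (76 mm by 85 mm) begins 54 mm behind the grasp point. The pads swing forward as they close: fully open they stand 13 mm farther back than shut.
Start: joints at [60.023, 7.471, 85.268, -0, 87.261, -4.893], TCP at [254.349, 543.426, 231.292] pointing down, gripper open.
Joint ranges: [-169.43, 169.43], [-51.17, 129.36], [1.28, 143.12], [-76.62, 256.62], [0, 156.53], [-152.29, 152.29]. Speed limits (degrees/s): [136.94, 136.94, 159.86, 180, 180, 180].

INTERFACE

Orientations are given as [roll, pitch, yaw] about the fixed x, y, z axes, in that order (R = Rz(yaw) Ry(pitch) Rx(roll)).
In Python, from bench import sense, eyes, job, models gives the robot as it stands. The module is installed in compiled form; this text tells all that it offers.
- The arm moves only by the tool apply_moves, never from a script. Its argument "rows" is a list of rows, each a list of 6 numbers: the shift along the tool's x, y, z in mm, then the turn, a rotation vector about the tool's x, y, z in rad. In form: [[dx, dy, dz, rx, ry, rz], ...]. A call has exactly 5 rows; each row shifts and turns the commanded pose from where the row before left it, along the tool's axes as they then stand; what a row does not reach is not made up. A row lasts 1/8 s, in which the tool goes at most 62.5 mm and 10.7 degrees, less where a joint would pass 70% of its speed; a pose out of reach is approached as far as the arm can. A call is refused whole if a number of a shift passes 62.5 or a number of a turn 0.188, either way. A call with a gripper value outside its range is refused whole. "fingers" is the finger opening in mm, from 0 to 85.4, set as the call begins (left out, the last holds). The fingers move at their own pace and stop on an object; "grip_force" is the grip in N (left out, the last holds). Time passes only in rows, so rows that do not move let the fingers close, or fill a call up. It gives the time, the measured TCP pose, the force, the opening and the grip force at its end, in the units of the state.
- sense(): the state, without advancing time (a new reading comes with each control period).
- eyes.snapshot(name): name is "scene" or "top"; returns (picture, depth): 384x512x3 uint8, red, green, blue; 384x512 float32, mm along the optical axis (not along the pixel's ray), 0 where there is no reading.
- eyes.get_calibration(name): a dict with "intrinsics" (3x3 intrinsics, pixels), "D" ([k1, k2, p1, p2, k3] as OpenCV has them; the pictures are not rectified), "R" (3x3) and "t" (3): a world point X has camera coordinates R X + t. Camera axes: x right, y down, z forward; pixel columns grow to the right and rows downward; lengths in mm; the calibration is good to about 2 mm. A picture is of the moment at which its call begins. get_calibration takes no time and is no camera call.
- job.hand_in(): hands the job in; it is judged then, once.
Trained networks look in the newest picture that a camera, given by its name, has taken for a name from the list of things; names that differ only in an ending like _2 or _b are one class to them, and where a whole thing is asked for, a point or a joint stands for the part that bears it (a point fixed in the world has none). Each returns a list of dicts, best first, with "confidence" (0 to 1); they miss things now and then, are a little off and sometimes report something else, mostly with a low value. They report only what shows in the picture. A call takes as long as a camera call.
- models.boxes_of(name, camera): "xyz" ([x, y, z] in mm, in world coordinates, good to about 4 mm: the middle of the surface that is visible of it).
- models.cut_out(name, camera): "pixels" (384x512 bool, what is visible of it).
- models.place_of(name, camera): "xyz" ([x, y, z] in mm, in world coordinates, good to about 4 mm: a listed point, or the origin of a listed thing).
The state is a dict: "time": time; "joint_pos": joint angles; "qd": joint speeds; "joint_efforts": joint torques, N m; "tool_pos": TCP position; "tcp_rot": TCP orientation; "ft_force": force on the tool from outside, world axes, zero at the start; "wrist_torque": the same for the moment, N m; "finger_gap": finger opening in mm; "grip_force": force on a finger pad.
Only numpy, scipy, OpenCV 4.12 (cv2) and the standard library are available. Lean on these libraries where they do the work, as an engineer would, in place of code of your own. Each camera call takes 0.05 s, during which the arm holds its last target. There are 200 camera calls.

TASK

The tube carousel has been indexed one place too far. With a fingertip, lift the pawl out of its notch by pushing its thumb tab back until the pawl stays up, push the wheel backward (clockwise seen from above) by one notch by a post, and then push the pawl over again so that it drops fully home in that notch. Leave the vials, tubes and other things around it where they stand.

Things in the scene. Friction and masses are not known exactly. Their poses are not given: they have to be found in the camera images.
- carousel: Fixed base plate of the tube carousel, 300 (x) x 320 (y) x 10 mm thick. Origin on the wheel's vertical axis at bench level, z up. The pawl's bracket stands on the plate's +y side, two cheeks up to 53 mm above the bench.
- wheel_top (a point): On the wheel's axis, 24 mm above the bench, level with the top of its disc (222 mm across). Round the rim, at radius 90 to 110 mm, stand twelve ratchet teeth, tops 36 mm above the bench; at radius 50 mm twelve sunk tubes, caps up to 34 mm; in the middle a hub 40 mm wide, up to 44 mm.
- wheel (a joint): Wheel angle, rad, about 0 at the start, growing anticlockwise from above (forward). Backward = clockwise = falling. Notches are 0.524 apart (12 in all); the pawl drops in only within about 0.07 of a notch. Pawl down, the wheel cannot go back (forward, tooth ramps lift the pawl). Pawl up, 1 to 2 N at a post turns it and it stays where it is left.
- post0 (a point): Centre of the top of finger post 0: one of four identical upright steel posts on the wheel, 14 mm thick, 75 mm from its axis, 90 degrees apart; top 74 mm above the bench, 50 mm above the disc. Turns with the wheel.
- post1 (a point): Centre of the top of finger post 1: one of four identical upright steel posts on the wheel, 14 mm thick, 75 mm from its axis, 90 degrees apart; top 74 mm above the bench, 50 mm above the disc. Turns with the wheel.
- post2 (a point): Centre of the top of finger post 2: one of four identical upright steel posts on the wheel, 14 mm thick, 75 mm from its axis, 90 degrees apart; top 74 mm above the bench, 50 mm above the disc. Turns with the wheel.
- post3 (a point): Centre of the top of finger post 3: one of four identical upright steel posts on the wheel, 14 mm thick, 75 mm from its axis, 90 degrees apart; top 74 mm above the bench, 50 mm above the disc. Turns with the wheel.
- pawl (a joint): Pawl angle about its level hinge, rad: 0 = down, fully home in a notch; about 0.3 to 0.5 = nose lying on a tooth; 1.35 = tipped right back on its stop, clear of the wheel. It moves by its own weight: left below about 0.6 it drops to the wheel, above about 1.0 it falls back on its stop and stays up. Under 2 N moves it.
- pawl_hinge (a point): Middle of the pawl's hinge, fixed on the base: 128 mm from the wheel's axis towards base +y, 44 mm above the bench; the hinge lies along base x. The pawl is a rigid steel L: an arm and a thumb tab at a right angle. A fingertip that comes down above the arm, on the wheel's side of the tab, can push either.
- tab_tip (a point): Free end of the pawl's thumb tab: a plate 42 mm long from the hinge, 20 mm wide, 6 mm thick. With the pawl home it stands straight up (end 86 mm above the bench). Pushed outward, away from the wheel (base +y), it lifts the nose; tipped right back it lies nearly level, pointing outward.
- nose (a point): Underside of the pawl's nose, at the end of its arm (39 mm long from the hinge, 14 mm wide, 8 mm thick); the nose reaches 19 mm below the arm's middle line. Home, the arm is level and points at the wheel's axis; tipped back it stands nearly upright, and pushing its outer side towards the axis (base -y) brings it down.
- tube_a: capped sample tube, 35 mm wide, 113 mm tall, standing on the bench beside the carousel. Origin at the middle of its underside. To be left alone.
- tube_b: second such tube, 35 mm wide, 113 mm tall, beside the first. Origin at the middle of its underside. To be left alone.
- vial: small amber vial, 26 mm wide, 46 mm tall, standing on a corner of the base plate. Origin at the middle of its underside. To be left alone.
- cap: blue screw cap, 34 mm wide, 14 mm tall, lying on another corner of the base plate. Origin at the middle of its underside. To be left alone.
- beaker: glass beaker, 70 mm wide, 90 mm tall, on the bench. Origin at the middle of its underside. To be left alone.
- reagent: amber jar, 60 mm wide, 130 mm tall, on the bench. Origin at the middle of its underside. To be left alone.
- tip_box: yellow box, 85 x 120 x 60 mm tall, on the bench. Origin at the middle of its underside. To be left alone.

How it is judged (in metres and radians):
On the way, in this order (a step that is already met when the one before it is completed fails the run):
1. the pawl is tipped back and stays up, the wheel still in its old notch (value of joint pawl above 1.2 rad and value of joint wheel above -0.2 rad), for 0.2 s.
2. the wheel is pushed back to the next notch with the pawl up (value of joint pawl above 1 rad and value of joint wheel between -0.6136 and -0.4336 rad), for 0.2 s.
At the end, for the whole second after the job is handed in: The wheel rests one notch (0.524 rad, within 0.09) back from where it began and the pawl is fully home in that notch (below 0.1 rad) (value of joint pawl below 0.1 rad and value of joint wheel between -0.6136 and -0.4336 rad and velocity of joint wheel between -0.05 and 0.05 rad/s); the robot touches nothing.
It fails at once if the wheel goes back nearly two notches (value of joint wheel below -0.95 rad).
It fails at once if the wheel is turned forward (value of joint wheel above 0.3 rad).
It fails at once if a tube, vial, cap or other thing around the carousel is shifted by more than 30 mm or lifted (distance of any of tube_a, tube_b, vial, cap, beaker, reagent, tip_box from where it was at the start of the episode above 0.03 m).
It fails at once if one of these things is knocked over (angle between any of tube_a, tube_b, vial, cap, beaker, reagent, tip_box's own z axis and vertical above 0.5 rad).
It also fails if it takes over 51 s, if anything falls off the work surface, if the arm or the gripper's body presses on something with over 40 N, if the wrist force passes 120 N, or if a joint passes its speed limit or range.

## Working session

There is one attempt and no reset: what is moved stays moved. The work goes in short steps, Python scripts to look and compute and a tool call to move; the robot and the scene stay as the last step left them, time stands still between calls to the robot, and variables do not carry over. Pictures are saved under pics/ and viewed, at most 10 in all, crops included, and the job is handed in when it is done.

Besides the shell and the picture viewer there is one more tool, called after "Call:" as name(argument=value, ...) on one line, values as JSON. apply_moves: Moves the arm, as the interface text tells. Its arguments: {"type":"object","properties":{"rows":{"type":"array"},"fingers":{"type":"number"},"grip_force":{"type":"number"}},"required":["rows"]}

```bash
mkdir -p pics; python3 - <<'E'
from bench import sense,eyes,models
import cv2,numpy as np
s=sense();print(s['time'],s['tool_pos'],s['tcp_rot'])
for c in('scene','top'):
    p,d=eyes.snapshot(c);cv2.imwrite(f'pics/{c}0.png',p[:,:,::-1])
    k=eyes.get_calibration(c);print(c,(-k['R'].T@k['t']).round())
    for n in['carousel','wheel_top','post0','post1','pawl_hinge','tab_tip','nose']:
        print(n,[(np.round(r['xyz']).tolist(),round(r['confidence'],2)) for r in models.place_of(n,c)[:4]])
E
```

```text
0.0 [254.05834937 542.93508431 230.23418185] [-1.79892382e+02 -8.56825148e-03  1.54918038e+02]
scene [1394.  113. 1003.]
carousel [([543.0, -118.0, -1.0], 0.95)]
wheel_top [([542.0, -120.0, 24.0], 0.7), ([591.0, -1.0, 44.0], 0.7), ([473.0, -144.0, 74.0], 0.36)]
post0 [([608.0, -91.0, 76.0], 0.74), ([568.0, -184.0, 76.0], 0.69), ([554.0, -472.0, 1.0], 0.63), ([510.0, -50.0, 77.0], 0.56)]
post1 [([608.0, -91.0, 76.0], 0.74), ([568.0, -184.0, 76.0], 0.69), ([554.0, -472.0, 1.0], 0.63), ([510.0, -50.0, 77.0], 0.56)]
pawl_hinge [([590.0, 3.0, 46.0], 0.67)]
tab_tip [([580.0, -30.0, 24.0], 0.51), ([591.0, -1.0, 85.0], 0.48)]
nose [([579.0, -28.0, 25.0], 0.58)]
top [ 449.   -2. 1187.]
carousel [([544.0, -116.0, -0.0], 0.85), ([573.0, -192.0, 74.0], 0.23)]
wheel_top [([541.0, -120.0, 25.0], 0.77), ([608.0, -280.0, 9.0], 0.71)]
post0 [([468.0, -152.0, 75.0], 0.83), ([611.0, -88.0, 75.0], 0.76), ([571.0, -191.0, 75.0], 0.65), ([512.0, -52.0, 74.0], 0.56)]
post1 [([468.0, -152.0, 75.0], 0.83), ([611.0, -88.0, 75.0], 0.76), ([571.0, -191.0, 75.0], 0.65), ([512.0, -52.0, 74.0], 0.56)]
pawl_hinge [([592.0, 1.0, 45.0], 0.62)]
tab_tip [([589.0, -6.0, 86.0], 0.47), ([539.0, -122.0, 26.0], 0.31)]
nose [([581.0, -27.0, 28.0], 0.45)]
```

View pics/scene0.png

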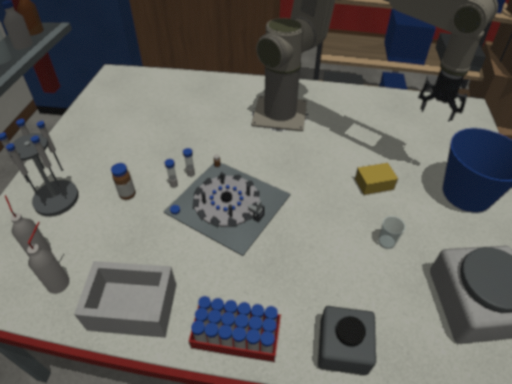

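View pics/top0.png

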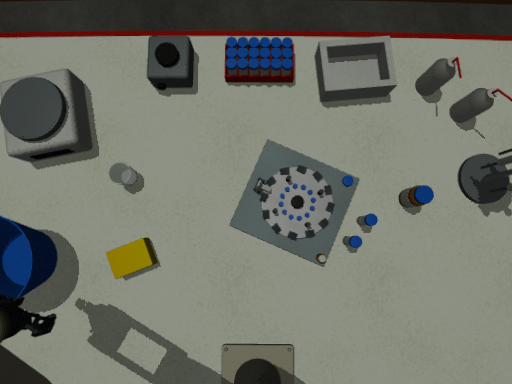

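The scene picture shows the carousel at about (228,205) with the pawl at (258,212); in the top picture they are at (297,202) and (262,186). The tubes and vial stand on the far side, well clear of the pawl.

```bash
cat > h.py <<'E'
import numpy as np
from bench import sense
from scipy.spatial.transform import Rotation as Ro
C=np.array([542,-118.5]);A=np.radians(67.8)
u=np.array([np.cos(A),np.sin(A)]);v=np.array([u[1],-u[0]]) # u: base +y, v: base +x
def P(x,y,z): return np.r_[C+x*v+y*u,z]
def plan(goal,yaw,n):
    s=sense();p=s['tool_pos'];R=Ro.from_euler('xyz',s['tcp_rot'],degrees=True)
    w=(R.inv()*Ro.from_euler('xyz',[180,0,yaw],degrees=True)).as_rotvec()/n
    d=(goal-p)/n
    for i in range(n):
        print((R.inv().apply(d)).round(0).tolist()+w.round(3).tolist());R=R*Ro.from_rotvec(w)
E
python3 -c "
from h import *
plan(P(0,102,150),67.8,12)"
```

```text
[-45.0, -31.0, 7.0, 0.0, -0.0, 0.127]
[-48.0, -25.0, 7.0, 0.0, -0.0, 0.127]
[-51.0, -19.0, 7.0, 0.0, -0.0, 0.127]
[-53.0, -12.0, 7.0, 0.0, -0.0, 0.127]
[-54.0, -6.0, 7.0, 0.0, -0.0, 0.127]
[-55.0, 1.0, 7.0, 0.0, -0.0, 0.127]
[-54.0, 8.0, 7.0, 0.0, -0.0, 0.127]
[-52.0, 15.0, 7.0, 0.0, -0.0, 0.127]
[-50.0, 21.0, 7.0, 0.0, -0.0, 0.127]
[-47.0, 28.0, 7.0, 0.0, -0.0, 0.127]
[-43.0, 33.0, 7.0, 0.0, -0.0, 0.127]
[-39.0, 38.0, 7.0, 0.0, -0.0, 0.127]
```

Call:
apply_moves(rows=[[-45,-31,7,0,0,0.127],[-48,-25,7,0,0,0.127],[-51,-19,7,0,0,0.127],[-53,-12,7,0,0,0.127],[-54,-6,7,0,0,0.127]], fingers=0)

```text
time: 1.42
tool_pos: [391.2, 306.6, 196.3]
tcp_rot: [180.0, -0.0, 118.3]
ft_force: [0.2, 0.4, 0.2]
finger_gap: -0.0
grip_force: 0.0
```

Call:
apply_moves(rows=[[-55,1,7,0,0,0.127],[-54,8,7,0,0,0.127],[-52,15,7,0,0,0.127],[-50,21,7,0,0,0.127],[-47,28,7,0,0,0.127]])

```text
time: 2.05
tool_pos: [526.8, 69.8, 161.4]
tcp_rot: [180.0, -0.0, 81.9]
ft_force: [0.8, 1.5, 0.4]
finger_gap: -0.1
grip_force: 0.0
```

Call:
apply_moves(rows=[[-43,33,7,0,0,0.127],[-39,38,7,0,0,0.127],[0,0,0,0,0,0],[0,0,0,0,0,0],[0,0,0,0,0,0]])

```text
time: 2.68
tool_pos: [579.0, -22.0, 147.6]
tcp_rot: [180.0, -0.0, 67.7]
ft_force: [0.9, -0.4, -0.4]
finger_gap: 0.1
grip_force: 0.0
```

```bash
python3 -c "
from h import *
s=sense();print(s['time'],s['tool_pos'],s['tcp_rot'],s['finger_gap'],s['ft_force'])
plan(P(0,102,66),67.8,4)
from bench import eyes,models;import cv2
p,d=eyes.snapshot('scene');cv2.imwrite('pics/s1.png',cv2.resize(p[140:260,170:330,::-1],None,fx=5,fy=5))
for n in ['pawl_hinge','tab_tip','nose']: print(n,[(np.round(r['xyz']).tolist(),round(r['confidence'],2)) for r in models.place_of(n,'scene')[:3]])
"
```

```text
2.675 [579.03153905 -22.01619277 147.57274281] [ 1.79994386e+02 -1.63573358e-02  6.77085264e+01] 0.11516222777691784 [ 0.88575726 -0.38851176 -0.43803645]
[-0.0, 1.0, 20.0, 0.0, -0.0, -0.0]
[-0.0, 1.0, 20.0, 0.0, -0.0, -0.0]
[-0.0, 1.0, 20.0, 0.0, -0.0, -0.0]
[-0.0, 1.0, 20.0, 0.0, -0.0, -0.0]
pawl_hinge [([592.0, -2.0, 47.0], 0.88), ([618.0, 415.0, -4.0], 0.27)]
tab_tip [([594.0, -4.0, 87.0], 0.43)]
nose [([579.0, -31.0, 26.0], 0.47)]
```

Call:
apply_moves(rows=[[-3,2,20,0,0,0],[0,1,20,0,0,0],[0,0,20,0,0,0],[0,0,18,0,0,0],[0,0,0,0,0,0]])

```text
time: 3.5
tool_pos: [579.1, -26.8, 66.5]
tcp_rot: [-179.8, 0.1, 67.6]
ft_force: [-0.7, 0.1, 0.9]
finger_gap: 0.0
grip_force: 0.0
```

View pics/s1.png

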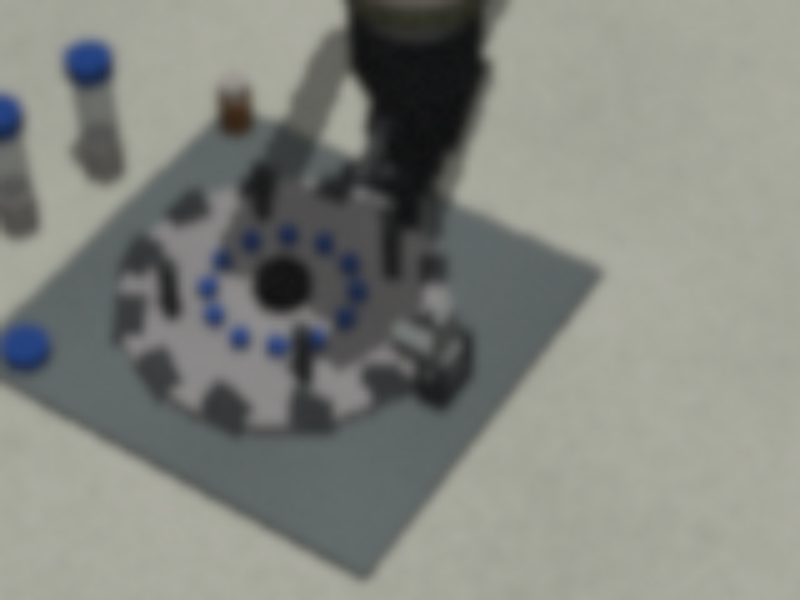

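The crop shows the pawl at about (445,365), standing up, with the shut fingers above and behind it. There was no contact on the way down, so I push outward.

Call:
apply_moves(rows=[[8,0,1,0,0,0],[8,0,1,0,0,0],[8,0,0,0,0,0],[8,0,0,0,0,0],[8,0,0,0,0,0]])

```text
time: 4.12
tool_pos: [596.5, 10.6, 67.5]
tcp_rot: [180.0, -0.0, 67.6]
ft_force: [-0.1, -0.5, -0.4]
finger_gap: -0.1
grip_force: 0.1
```

Call:
apply_moves(rows=[[8,0,0,0,0,0],[8,0,1,0,0,0],[6,0,1,0,0,0],[6,0,1,0,0,0],[0,0,0,0,0,0]])

```text
time: 4.75
tool_pos: [606.9, 36.2, 64.1]
tcp_rot: [-180.0, 0.0, 67.6]
ft_force: [-0.5, -1.1, -0.4]
finger_gap: 0.2
grip_force: 0.0
```

```bash
python3 -c "
from h import *
from bench import eyes,models;import cv2
s=sense();print(s['time'],((s['tool_pos'][:2]-C)@u).round(),s['tool_pos'],s['ft_force'])
p,d=eyes.snapshot('scene');cv2.imwrite('pics/s2.png',cv2.resize(p[170:250,190:310,::-1],None,fx=6,fy=6))
for n in ['tab_tip','nose']: print(n,[(np.round(r['xyz']).tolist(),round(r['confidence'],2)) for r in models.place_of(n,'scene')[:3]])
"
```

```text
4.75 168.0 [606.85320818  36.18846243  64.09124588] [-0.46517539 -1.12031369 -0.35030102]
tab_tip [([608.0, 38.0, 52.0], 0.61)]
nose [([582.0, -27.0, 67.0], 0.43)]
```

View pics/s2.png

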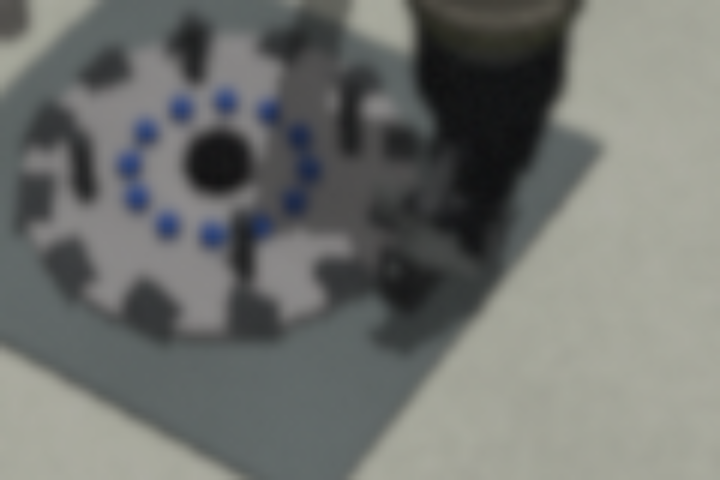

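The pawl is tipped back, with its tab lying outward at about (400,335) in the crop and the tip at z=52. Next I raise the arm and go round to the post at (611,-88).

Call:
apply_moves(rows=[[0,0,15,0,0,0],[0,0,0,0,0,0],[0,0,0,0,0,0],[0,0,0,0,0,0],[0,0,0,0,0,0]])

```text
time: 5.52
tool_pos: [609.4, 35.4, 54.6]
tcp_rot: [179.7, -0.1, 67.6]
ft_force: [-13.8, -0.9, 36.8]
finger_gap: 0.1
grip_force: 18.5
```

That was a sign slip: tool +z points down, so I pressed on the tab, which was already on its stop. I'll go up now.

Call:
apply_moves(rows=[[0,0,-15,0,0,0],[0,0,-25,0,0,0],[0,0,-30,0,0,0],[0,0,-25,0,0,0],[0,0,0,0,0,0]])

```text
time: 6.15
tool_pos: [608.4, 35.6, 146.3]
tcp_rot: [179.8, -0.1, 67.6]
ft_force: [0.7, -0.0, 0.4]
finger_gap: -0.1
grip_force: 0.0
```

```bash
cat >> h.py <<'E'
def Q(t,z,deg=7.8,r=74):
    a=np.radians(deg);e=np.array([np.cos(a),np.sin(a)]);n=np.array([e[1],-e[0]])
    return np.r_[C+r*e+t*n,z]
E
python3 -c "
from h import *
from bench import eyes,models;import cv2
s=sense();print(s['time'],s['tool_pos'],s['ft_force'])
p,d=eyes.snapshot('scene');cv2.imwrite('pics/s3.png',cv2.resize(p[170:250,190:310,::-1],None,fx=6,fy=6))
for n in ['tab_tip','nose','post0']: print(n,[(np.round(r['xyz']).tolist(),round(r['confidence'],2)) for r in models.place_of(n,'scene')[:5]])
plan(Q(-54,145),97.8,4);print(Q(-54,52))
"
```

```text
6.15 [608.39203744  35.56605377 146.30752651] [ 0.66579799 -0.01783368  0.35892023]
tab_tip [([607.0, 35.0, 50.0], 0.53)]
nose [([582.0, -25.0, 66.0], 0.67)]
post0 [([570.0, -186.0, 75.0], 0.96), ([510.0, -50.0, 75.0], 0.8), ([474.0, -146.0, 75.0], 0.65), ([608.0, -92.0, 72.0], 0.58), ([422.0, -279.0, 1.0], 0.41)]
[-21.0, 9.0, -1.0, -0.001, 0.0, -0.132]
[-22.0, 6.0, -1.0, -0.001, 0.0, -0.132]
[-22.0, 3.0, -1.0, -0.001, 0.0, -0.132]
[-23.0, 0.0, -1.0, -0.001, 0.0, -0.132]
[607.98669928 -54.95666425  52.        ]
```

View pics/s3.png

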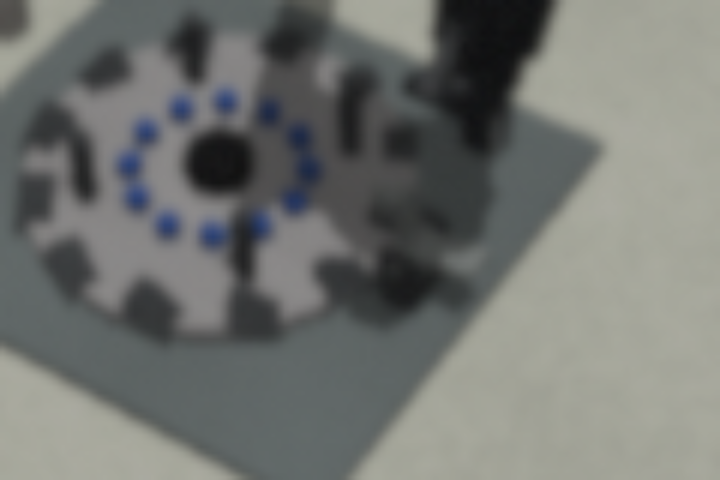

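The pawl stays back without contact, at about (405,215)–(460,290) in the crop, and the wheel has not turned.

Call:
apply_moves(rows=[[-21,9,0,0,0,-0.132],[-22,6,0,0,0,-0.132],[-22,3,0,0,0,-0.132],[-23,0,0,0,0,-0.132],[0,0,0,0,0,0]])

```text
time: 6.98
tool_pos: [606.7, -56.4, 142.6]
tcp_rot: [-179.9, -0.0, 97.8]
ft_force: [0.2, 0.5, 0.2]
finger_gap: -0.4
grip_force: 0.0
```

Call:
apply_moves(rows=[[0,0,25,0,0,0],[0,0,25,0,0,0],[0,0,25,0,0,0],[0,0,18,0,0,0],[0,0,0,0,0,0]])

```text
time: 7.6
tool_pos: [605.9, -54.3, 49.0]
tcp_rot: [-179.8, -0.1, 97.8]
ft_force: [-0.5, -0.6, 0.1]
finger_gap: 0.1
grip_force: 0.0
```

```bash
python3 -c "
from h import *
s=sense();print(s['time'],s['tool_pos'],s['ft_force'])
plan(Q(-2,52),97.8,10)" | head -3
```

```text
7.6 [605.88563533 -54.27708564  48.96565731] [-0.5149448  -0.61825984  0.06643515]
[-5.0, 0.0, -0.0, -0.0, -0.0, 0.0]
[-5.0, 0.0, -0.0, -0.0, -0.0, 0.0]
```

Call:
apply_moves(rows=[[-5,0,0,0,0,0],[-5,0,0,0,0,0],[-5,0,0,0,0,0],[-5,0,0,0,0,0],[-4,0,0,0,0,0]])

```text
time: 8.22
tool_pos: [611.2, -79.1, 51.5]
tcp_rot: [180.0, -0.0, 97.8]
ft_force: [1.1, 1.2, 0.3]
finger_gap: -0.0
grip_force: 0.7
```

Call:
apply_moves(rows=[[-5,0,0,0,0,0],[-5,0,0,0,0,0],[-5,0,0,0,0,0],[-4,0,0,0,0,0],[0,0,0,0,0,0]])

```text
time: 8.85
tool_pos: [613.4, -98.2, 51.2]
tcp_rot: [-180.0, 0.0, 97.8]
ft_force: [-0.2, 0.0, 0.3]
finger_gap: 0.1
grip_force: 0.0
```

```bash
cat >> h.py <<'E'
def wheel():
    from bench import eyes,models
    for c in('scene','top'):
        eyes.snapshot(c)
        for r in models.place_of('post0',c):
            x=np.array(r['xyz']);d=x[:2]-[540.5,-119.5];rr=np.hypot(*d)
            if 60<rr<90 and r['confidence']>.3: print(c,x.round(),round(r['confidence'],2),round(rr),'ang',((np.degrees(np.arctan2(d[1],d[0]))-23.2+60)%90-60).round(1))
E
python3 -c "
from h import *
s=sense();print(s['time'],s['tool_pos'],s['ft_force']);wheel()"
```

```text
8.85 [613.38316763 -98.1969662   51.2213157 ] [-0.16334186  0.02123708  0.27670631]
scene [ 612. -120.   75.] 0.77 71 ang -23.3
scene [ 543. -189.   74.] 0.73 70 ang -21.4
scene [ 464. -119.   78.] 0.69 77 ang -23.6
scene [538. -45.  75.] 0.65 74 ang -21.6
top [ 615. -117.   71.] 0.92 75 ang -21.6
top [539. -46.  73.] 0.92 74 ang -21.8
top [ 465. -123.   72.] 0.76 76 ang -20.5
top [ 546. -198.   75.] 0.72 79 ang -19.5
```

Call:
apply_moves(rows=[[-3,0,0,0,0,0],[-3,0,0,0,0,0],[-3,0,0,0,0,0],[-1,0,0,0,0,0],[0,0,0,0,0,0]])

```text
time: 9.68
tool_pos: [615.0, -107.8, 51.4]
tcp_rot: [180.0, 0.0, 97.8]
ft_force: [-0.2, -0.6, -0.6]
finger_gap: 0.0
grip_force: 0.0
```

```bash
python3 -c "
from h import *
s=sense();print(s['time'],s['tool_pos'],s['ft_force']);wheel()"
```

```text
9.675 [ 615.00220689 -107.83132535   51.35723806] [-0.19946982 -0.62591228 -0.57690075]
scene [ 537. -192.   76.] 0.86 72 ang -26.3
scene [ 614. -128.   76.] 0.8 74 ang -29.7
scene [ 466. -113.   75.] 0.8 75 ang -28.2
scene [547. -47.  78.] 0.62 73 ang -28.3
top [ 535. -195.   74.] 0.93 75 ang -27.2
top [ 462. -112.   73.] 0.92 79 ang -28.7
top [ 614. -124.   76.] 0.88 74 ang -26.8
top [548. -44.  71.] 0.74 76 ang -28.6
```

Call:
apply_moves(rows=[[-2,0,0,0,0,0],[0,0,0,0,0,0],[0,0,0,0,0,0],[12,0,0,0,0,0],[5,0,0,0,0,0]])

```text
time: 10.5
tool_pos: [612.6, -91.6, 51.2]
tcp_rot: [-180.0, -0.0, 97.9]
ft_force: [0.1, -0.1, 0.4]
finger_gap: 0.1
grip_force: 0.0
```

Call:
apply_moves(rows=[[0,0,-25,0,0,0],[0,0,-30,0,0,0],[0,0,-35,0,0,0],[0,0,0,0,0,0],[0,0,0,0,0,0]])

```text
time: 11.12
tool_pos: [612.6, -92.3, 140.9]
tcp_rot: [-180.0, -0.0, 97.9]
ft_force: [-0.5, 0.4, -0.8]
finger_gap: 0.2
grip_force: 0.0
```

```bash
python3 -c "
from h import *
from bench import eyes
import cv2
s=sense();print(s['time'],s['tool_pos'],s['ft_force']);wheel()
p,d=eyes.snapshot('top');cv2.imwrite('pics/t4.png',cv2.resize(p[130:280,220:370,::-1],None,fx=4,fy=4))
plan(P(0,168,145),67.8,4)"
```

```text
11.125 [612.58636822 -92.32737635 140.8914921 ] [-0.52817445  0.44865561 -0.82854411]
scene [ 611. -131.   75.] 0.87 72 ang -32.3
scene [546. -45.  77.] 0.84 74 ang -27.8
scene [ 468. -109.   74.] 0.84 74 ang -31.3
scene [ 531. -190.   75.] 0.75 72 ang -30.7
top [ 464. -110.   75.] 0.95 77 ang -29.9
top [552. -47.  72.] 0.81 74 ang -32.3
top [ 536. -196.   73.] 0.76 77 ang -26.3
top [ 616. -129.   75.] 0.67 77 ang -30.4
[32.0, 3.0, -1.0, -0.001, -0.0, 0.131]
[32.0, -1.0, -1.0, -0.001, -0.0, 0.131]
[32.0, -6.0, -1.0, -0.001, -0.0, 0.131]
[31.0, -10.0, -1.0, -0.001, -0.0, 0.131]
```

View pics/t4.png

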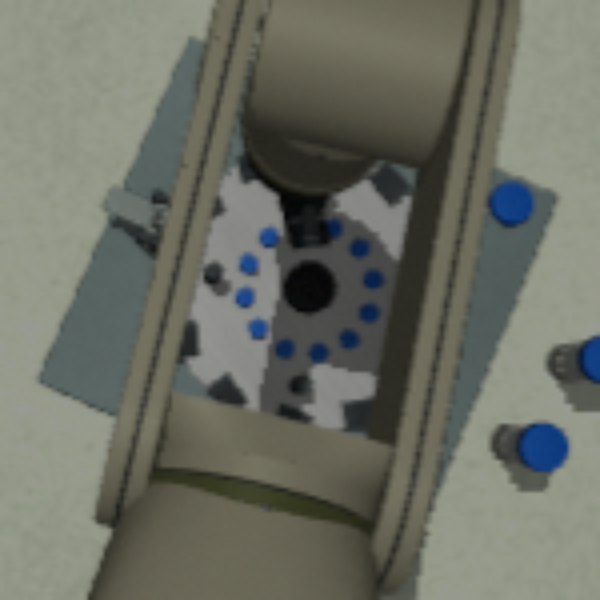

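The wheel sits at about -30° by the post average. The pawl is still back, at (135,215) in the crop. Next I go to its outer side.

Call:
apply_moves(rows=[[29,3,0,0,0,0.131],[29,-1,0,0,0,0.131],[29,-6,0,0,0,0.131],[28,-10,0,0,0,0.131],[0,0,0,0,0,0]])

```text
time: 12.0
tool_pos: [605.2, 26.5, 140.6]
tcp_rot: [-179.9, -0.0, 67.9]
ft_force: [-0.0, -0.3, -0.3]
finger_gap: -0.2
grip_force: 0.0
```

```bash
python3 -c "
from h import *
s=sense();print(s['time'],s['tool_pos'],s['tcp_rot'])
plan(P(0,155,66),67.8,4)"
```

```text
12.0 [605.15982443  26.53492166 140.62760077] [-1.79927949e+02 -8.95052731e-04  6.79172351e+01]
[-1.0, -1.0, 19.0, -0.0, -0.0, 0.001]
[-1.0, -1.0, 19.0, -0.0, -0.0, 0.001]
[-1.0, -1.0, 19.0, -0.0, -0.0, 0.001]
[-1.0, -1.0, 19.0, -0.0, -0.0, 0.001]
```

Call:
apply_moves(rows=[[0,-1,19,0,0,0],[0,-1,19,0,0,0],[0,-1,19,0,0,0],[0,0,17,0,0,0],[0,0,0,0,0,0]])

```text
time: 12.62
tool_pos: [601.2, 25.5, 64.7]
tcp_rot: [-179.8, 0.1, 67.8]
ft_force: [-0.2, -0.6, 0.5]
finger_gap: -0.0
grip_force: 0.0
```

Call:
apply_moves(rows=[[-8,0,0,0,0,0],[-8,0,0,0,0,0],[-7,0,0,0,0,0],[-6,0,0,0,0,0],[-6,0,0,0,0,0]])

```text
time: 13.25
tool_pos: [589.7, -7.2, 67.5]
tcp_rot: [180.0, -0.0, 67.8]
ft_force: [0.3, -0.0, -0.3]
finger_gap: -0.1
grip_force: 0.1
```

Call:
apply_moves(rows=[[-6,0,0,0,0,0],[-6,0,0,0,0,0],[-6,0,0,0,0,0],[0,0,0,0,0,0],[0,0,0,0,0,0]])

```text
time: 13.88
tool_pos: [583.0, -23.4, 67.3]
tcp_rot: [-180.0, -0.0, 67.8]
ft_force: [0.4, -0.6, -0.1]
finger_gap: -0.2
grip_force: 0.0
```

```bash
python3 -c "
from h import *
from bench import eyes,models;import cv2
s=sense();print(s['time'],((s['tool_pos'][:2]-C)@u).round(),s['tool_pos'],s['ft_force'])
p,d=eyes.snapshot('scene');cv2.imwrite('pics/s5.png',cv2.resize(p[170:250,190:310,::-1],None,fx=6,fy=6))
for n in ['tab_tip','nose']: print(n,[(np.round(r['xyz']).tolist(),round(r['confidence'],2)) for r in models.place_of(n,'scene')[:3]])
"
```

```text
13.875 104.0 [582.96968841 -23.38517831  67.29568259] [ 0.39605266 -0.64256174 -0.10686749]
tab_tip [([596.0, 11.0, 80.0], 0.52)]
nose [([579.0, -33.0, 35.0], 0.66)]
```

View pics/s5.png

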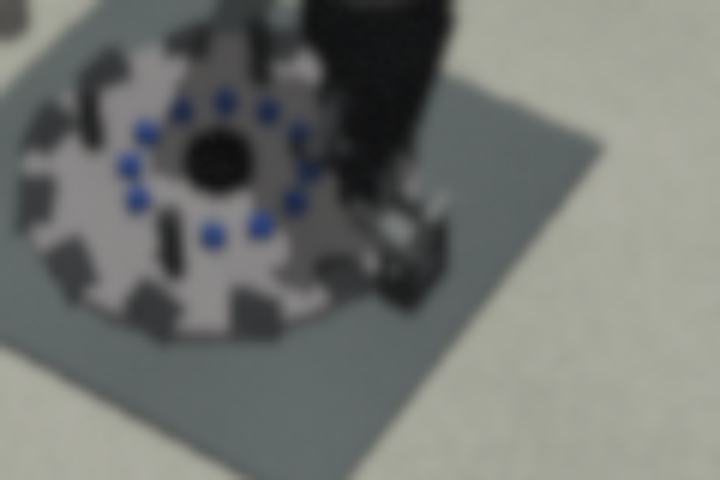

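The tab looks tilted, at about (430,215) in the crop with the tip at z=80, so the nose may be on a tooth. I'll raise the finger and measure.

Call:
apply_moves(rows=[[0,0,-15,0,0,0],[0,0,-30,0,0,0],[0,0,-40,0,0,0],[0,0,-20,0,0,0],[0,0,0,0,0,0]])

```text
time: 14.65
tool_pos: [584.4, -23.5, 174.7]
tcp_rot: [179.8, -0.1, 67.8]
ft_force: [-0.7, -0.5, -0.2]
finger_gap: -0.0
grip_force: 0.0
```

```bash
python3 -c "
from h import *
from bench import eyes,models;import cv2
s=sense();print(s['time'],s['tool_pos'],s['ft_force']);wheel()
p,d=eyes.snapshot('scene');cv2.imwrite('pics/s6.png',cv2.resize(p[170:250,190:310,::-1],None,fx=6,fy=6))
for c in ('scene','top'):
  for n in ['tab_tip','nose','wheel_top','pawl_hinge']: print(n,[(np.round(r['xyz']).tolist(),round(r['confidence'],2)) for r in models.place_of(n,c)[:2]])
"
```

```text
14.65 [584.3856084  -23.48868251 174.65461994] [-0.69601523 -0.53997611 -0.20309193]
scene [ 466. -110.   73.] 0.91 75 ang -30.6
scene [ 612. -134.   76.] 0.77 73 ang -34.3
scene [548. -44.  78.] 0.73 76 ang -28.8
scene [ 531. -191.   75.] 0.57 72 ang -30.7
top [ 462. -113.   74.] 0.97 79 ang -28.2
top [549. -45.  71.] 0.76 75 ang -29.8
top [ 536. -196.   73.] 0.76 76 ang -26.9
top [ 618. -130.   75.] 0.67 78 ang -31.2
tab_tip [([593.0, -2.0, 82.0], 0.47)]
nose [([580.0, -31.0, 26.0], 0.67)]
wheel_top [([542.0, -120.0, 26.0], 0.76), ([589.0, 4.0, 46.0], 0.44)]
pawl_hinge [([590.0, -2.0, 44.0], 0.79)]
tab_tip []
nose []
wheel_top [([540.0, -121.0, 26.0], 0.91)]
pawl_hinge [([594.0, -1.0, 44.0], 0.56)]
```

View pics/s6.png

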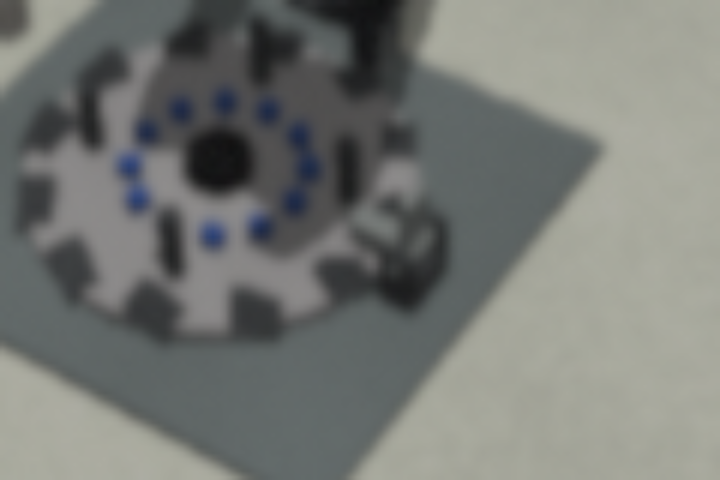

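The pawl now appears home: the tab stands upright at about (435,225) in the crop, with the nose at z=26. I'll check this against the first picture, where it was known to be home.

```bash
python3 -c "
import cv2,numpy as np
from bench import eyes,sense
a=cv2.imread('pics/scene0.png');p,d=eyes.snapshot('scene');b=np.ascontiguousarray(p[:,:,::-1]);cv2.imwrite('pics/scene6.png',b)
s=cv2.imread('pics/s5.png');s=cv2.resize(s,(120,80),interpolation=cv2.INTER_AREA)
y,x,h,w=196,252,28,16
for nm,i,oy,ox in(('now',b,0,0),('s5',s,170,190)):
  t=a[y:y+h,x:x+w];r=cv2.matchTemplate(i[y-6-oy:y+h+6-oy,x-6-ox:x+w+6-ox],t,cv2.TM_CCOEFF_NORMED);print(nm,cv2.minMaxLoc(r),r[6,6],np.abs(t.astype(float)-i[y-oy:y+h-oy,x-ox:x+w-ox]).mean())
k=lambda i,oy,ox:cv2.resize(i[190-oy:230-oy,240-ox:280-ox],(390,390),interpolation=cv2.INTER_CUBIC)
cv2.imwrite('pics/cmp.png',np.hstack([k(a,0,0),k(b,0,0)]))
"
```

```text
now (-0.37618952989578247, 0.9767470359802246, (0, 0), (6, 6)) 0.97674704 3.3206845238095237
s5 (-0.5033202171325684, 0.5330849289894104, (0, 0), (8, 6)) 0.47115088 13.360863095238095
```

View pics/cmp.png

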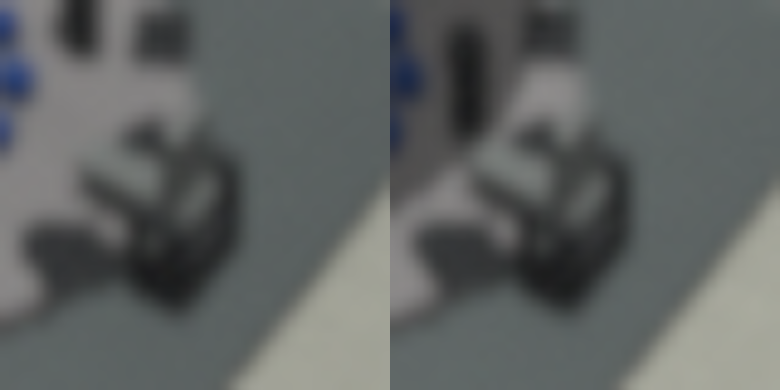

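The comparison shows the pawl in the same pose in both halves, at (175,220) and (565,220), with a 0.98 match at zero shift. It is home, and the robot is clear of everything.

```bash
python3 -c "
from bench import job
print(job.hand_in())"
```

```text
the job is handed in; nothing more can be done
None
```

The wheel is one notch back (about -30° by the cameras), the pawl looks fully home, the arm is clear and touched nothing around the carousel; one sign slip briefly pressed the tipped-back pawl at about 37 N, and the job is handed in with no verdict returned.

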